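# Sort the model-maker's bench into its trays

### The job

Tidy the bench into its two-bay trays, one item to a bay: stand both thread spools upright in the blue tray, lay both yellow spring clamps flat in the black tray, and stand the loose green-lidded white jar upright in the free bay of the green tray, each resting fully on the bay's floor. Either bay will do for either one of a pair. Do not push or tip the open white pot of brass fittings, and leave the jar that is already in the green tray upright in its bay.

Things in the scene. Friction and masses are not known exactly. Their poses are not given: they have to be found in the camera images.
- tray_blue: Fixed blue tray, 108 (x) x 136 (y) x 14 mm high, walls and floor 4 mm thick, split by a 4 mm divider along x into two bays side by side along y, each 100 mm (x) by 62 mm (y) inside, centred at y = +33 and -33 mm. Origin: centre of the underside, on the bench; z up; bay floors at z = 4 mm. Both bays are empty: for the spools.
- tray_black: Fixed black tray, 108 (x) x 136 (y) x 14 mm high, walls and floor 4 mm thick, split by a 4 mm divider along x into two bays side by side along y, each 100 mm (x) by 62 mm (y) inside, centred at y = +33 and -33 mm. Origin: centre of the underside, on the bench; z up; bay floors at z = 4 mm. Grey line on the divider. Both bays are empty: for the clamps.
- tray_green: Fixed green tray, 108 (x) x 136 (y) x 14 mm high, walls and floor 4 mm thick, split by a 4 mm divider along x into two bays side by side along y, each 100 mm (x) by 62 mm (y) inside, centred at y = +33 and -33 mm. Origin: centre of the underside, on the bench; z up; bay floors at z = 4 mm. For the jars: its bay at +y holds jar_placed already, its bay at -y is free.
- spool_cream: Thread spool standing on end: plain upright cylinder 34 mm in diameter, 48 mm high, red ends, cream thread in between and a disc of the same colour on top, about 40 g. Origin: centre of the underside; z up along its axis.
- spool_brown: Thread spool standing on end: plain upright cylinder 34 mm in diameter, 48 mm high, red ends, dark brown thread in between and a disc of the same colour on top, about 40 g. Origin: centre of the underside; z up along its axis.
- clamp_orange: Yellow spring clamp lying flat on its side, orange jaw pads, 84 mm long along its x (jaws to +x, spread handles to -x, 48 mm across at their ends), 24 mm high, about 50 g. Origin: underside, below the pivot; z up. Grip it across its y at the pivot block, which has flat sides 30 mm apart over x = -13 to +13 mm.
- clamp_blue: Yellow spring clamp lying flat on its side, blue jaw pads, 84 mm long along its x (jaws to +x, spread handles to -x, 48 mm across at their ends), 24 mm high, about 50 g. Origin: underside, below the pivot; z up. Grip it across its y at the pivot block, which has flat sides 30 mm apart over x = -13 to +13 mm.
- jar_loose: Round white jar with a green screw lid, 40 mm in diameter and 44 mm high in all, closed, about 70 g, standing on the bench among the other things, to be put away. Origin: centre of the underside; z up along its axis.
- jar_placed: Round white jar with a green screw lid, 40 mm in diameter and 44 mm high in all, closed, about 70 g, already standing in the +y bay of the green tray, to be left there. Origin: centre of the underside; z up along its axis.
- pot: Open white pot with brass fittings inside, loose, 54 mm in diameter and 46 mm high, about 120 g, standing among the things: to be left alone. Origin: centre of the underside; z up.
There are look-alikes about, which are no part of the job. What is shaped like the jar_loose but purple is not meant.

How it is judged:
At the end, for the whole second after the job is handed in: Spools: one in each bay of the blue tray; clamps: one in each bay of the black; loose jar in the green tray's -y bay, the other jar in its +y bay. Each origin is inside its bay, within 3 mm of the floor; tilt under 0.1 rad, at rest (0.02 m/s). Pot within 30 mm of its start, tilt under 0.2 rad (((x of spool_cream in the frame of tray_blue between -0.05 and 0.05 m and y of spool_cream in the frame of tray_blue between 0.003 and 0.063 m and z of spool_cream in the frame of tray_blue between 0.001 and 0.007 m and x of spool_brown in the frame of tray_blue between -0.05 and 0.05 m and y of spool_brown in the frame of tray_blue between -0.063 and -0.003 m and z of spool_brown in the frame of tray_blue between 0.001 and 0.007 m) or (x of spool_cream in the frame of tray_blue between -0.05 and 0.05 m and y of spool_cream in the frame of tray_blue between -0.063 and -0.003 m and z of spool_cream in the frame of tray_blue between 0.001 and 0.007 m and x of spool_brown in the frame of tray_blue between -0.05 and 0.05 m and y of spool_brown in the frame of tray_blue between 0.003 and 0.063 m and z of spool_brown in the frame of tray_blue between 0.001 and 0.007 m)) and ((x of clamp_orange in the frame of tray_black between -0.05 and 0.05 m and y of clamp_orange in the frame of tray_black between 0.003 and 0.063 m and z of clamp_orange in the frame of tray_black between 0.001 and 0.007 m and x of clamp_blue in the frame of tray_black between -0.05 and 0.05 m and y of clamp_blue in the frame of tray_black between -0.063 and -0.003 m and z of clamp_blue in the frame of tray_black between 0.001 and 0.007 m) or (x of clamp_orange in the frame of tray_black between -0.05 and 0.05 m and y of clamp_orange in the frame of tray_black between -0.063 and -0.003 m and z of clamp_orange in the frame of tray_black between 0.001 and 0.007 m and x of clamp_blue in the frame of tray_black between -0.05 and 0.05 m and y of clamp_blue in the frame of tray_black between 0.003 and 0.063 m and z of clamp_blue in the frame of tray_black between 0.001 and 0.007 m)) and x of jar_loose in the frame of tray_green between -0.05 and 0.05 m and y of jar_loose in the frame of tray_green between -0.063 and -0.003 m and z of jar_loose in the frame of tray_green between 0.001 and 0.007 m and x of jar_placed in the frame of tray_green between -0.05 and 0.05 m and y of jar_placed in the frame of tray_green between 0.003 and 0.063 m and z of jar_placed in the frame of tray_green between 0.001 and 0.007 m and angle between each of spool_cream, spool_brown, clamp_orange, clamp_blue, jar_loose, jar_placed's own z axis and vertical below 0.1 rad and linear speed of each of spool_cream, spool_brown, clamp_orange, clamp_blue, jar_loose, jar_placed below 0.02 m/s and distance of pot from where it was at the start of the episode below 0.03 m and angle between pot's own z axis and vertical below 0.2 rad); the robot touches nothing.
It fails at once if the open pot is pushed more than 30 mm or tipped more than 0.2 rad (distance of pot from where it was at the start of the episode above 0.03 m or angle between pot's own z axis and vertical above 0.2 rad).
It also fails if it takes over 128 s, if anything falls off the work surface, if the arm or the gripper's body presses on something with over 40 N, if the wrist force passes 120 N, or if a joint passes its speed limit or range.

### The arm

A 7-joint arm with a two-finger parallel gripper is mounted at the origin on the work surface. World frame = base frame: x ahead of the robot, y to its left, z up, the work surface at z = 0. Lengths are in m, angles in rad, forces in N, time in s.
With the tool pointing down it reaches from about 0.425 to 0.875 m from the base axis. Payload 8.4 kg.
Tool frame: the origin (TCP) lies between the finger pads; the fingertips stand 22 mm ahead of it and the grasp point (between the pads) lies 3 mm ahead of it; z points along the fingers, y is the line along which they close (so a half turn about z gives the same grasp; the last joint's range is limited). The gripper opens to 87 mm and grips with 3 to 60 N. Pads are 19 mm wide; open, the fingers measure 117 mm over their backs; the gripper's body (75 mm by 190 mm) begins 51 mm behind the grasp point.
Start: joints at [1.237, 0.333, 0.04, 1.465, -0.013, 1.343, -0.059], TCP at [0.151, -0.632, 0.245] pointing down, gripper open.
Joint ranges: [-2.58, 2.58], [-0.38, 2.09], [-1.3, 1.39], [0.25, 2.4], [-1.5, 4.64], [0.08, 2.09], [-2.65, 2.65]. Speed limits (rad/s): [2.22, 2.22, 2.79, 2.79, 3.14, 3.14, 3.14].

### API

Orientations are given as a unit quaternion [w, x, y, z].
In Python, from plant import * gives the robot as it stands. Calls block until the motion is done:
- goto(position, orientation): joint-space move of the TCP to a pose.
- move_straight(position, attitude=None, feed=0.15): straight line of the TCP; attitude=None keeps the orientation; feed is the mean speed in m/s.
- move_j(angles): joint-space move.
- gripper_to(opening, grip_force=None): finger opening in m; grip_force is the grip in N (None keeps the last); returns when the fingers have stopped.
- hold(seconds).
- ik(position, orientation): joint angles nearest the present ones, or None.
- grab_frame(name): name is "scene" or "top" or "wrist"; returns the picture (420x560x3 uint8, blue, green, red); there is no depth.
- camera_model(name): a dict with "fx", "fy", "cx", "cy" (pixels), "extrinsics" (4x4, takes a point from world to camera coordinates). Camera axes: x right, y down, z forward; pixel columns grow to the right and rows downward; lengths in m; the calibration is good to about 2 mm. A picture is of the moment at which its call begins: read the wrist's pose just before it. camera_model takes no time and is no camera call; for the wrist camera it gives the pose at the moment of the call.
A pose or a line that the arm cannot do raises PlanningError and nothing moves.
- finish_job(): hands the job in; it is judged then, once.
Readings, each from a call of its own:
- current_t(): time.
- current_q(): joint angles.
- current_dq(): joint speeds.
- current_tau(): joint torques, N m.
- current_eef_pos(): TCP position.
- current_orientation(): TCP orientation.
- current_force(): force on the tool from outside, world axes, zero at the start.
- current_moment(): the same for the moment, N m.
- current_grip_width(): finger opening in m.
- current_gripper_force(): force on a finger pad.
Only numpy, scipy, OpenCV 4.12 (cv2) and the standard library are available. Lean on these libraries where they do the work, as an engineer would, in place of code of your own. Each camera call takes 0.05 s, during which the arm holds its last target. There are 200 camera calls.

## Working session

There is one attempt and no reset: what is moved stays moved. The work goes in short steps, each a Python script; the robot and the scene stay as the last script left them, time stands still between calls to the robot, and variables do not carry over. Pictures are saved under pics/ and viewed, at most 14 in all, crops included, and the job is handed in when it is done.

```bash
mkdir -p pics; python3 - <<'E'
from plant import *
import cv2
for n in("top","scene"):
    cv2.imwrite(f"pics/{n}0.png",grab_frame(n)); m=camera_model(n); print(n,m)
print(current_t(),current_orientation())
E
```

```text
top {'fx': 544.4973921608023, 'fy': 544.4973921608023, 'cx': 280.9418087508322, 'cy': 213.89540572737738, 'extrinsics': array([[-1.10568294e-03, -9.99912120e-01,  1.32110046e-02,
        -1.12459634e-03],
       [-9.83747275e-01, -1.28448937e-03, -1.79554027e-01,
         4.74875557e-01],
       [ 1.79555217e-01, -1.31948196e-02, -9.83659403e-01,
         1.27209870e+00],
       [ 0.00000000e+00,  0.00000000e+00,  0.00000000e+00,
         1.00000000e+00]])}
scene {'fx': 451.49907622517026, 'fy': 451.49907622517026, 'cx': 286.8767942228077, 'cy': 210.1761963909645, 'extrinsics': array([[-0.20401445,  0.97886157, -0.01442648,  0.08990924],
       [ 0.82585423,  0.16417414, -0.53945494, -0.35295409],
       [-0.52568326, -0.12197077, -0.84189087,  1.13040453],
       [ 0.        ,  0.        ,  0.        ,  1.        ]])}
0.1 [-7.23372276e-04  9.93119112e-01  1.17106311e-01 -1.37022803e-04]
```

View pics/top0.png

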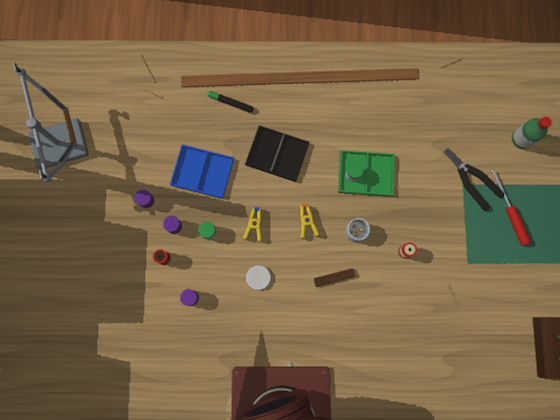

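View pics/scene0.png

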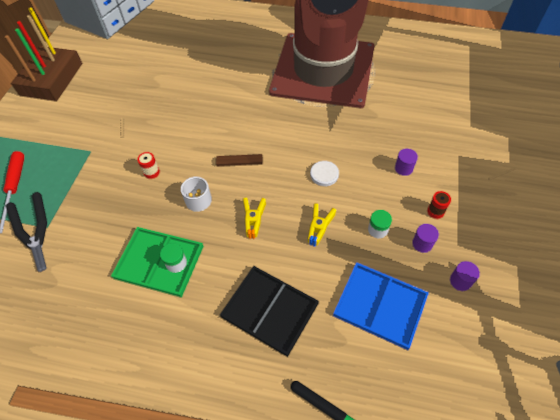

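The top view shows these:
- **Loose jar:** the candidates are the green lid at (207,230), the jar already in the tray at (355,168), and three purple look-alikes at (144,199), (172,225) and (190,298). I choose (207,230).
- **Spools:** cream is at (408,250). Brown, with red ends, is at (161,257).
- **Clamps:** blue pads are at (256,222), orange pads at (308,220).
- **Leave alone:** the pot is at (358,230). The white disc at (259,278) is not part of the job.
- **Trays:** blue at (203,172), black at (278,153), green at (367,174).

```bash
cat > h.py <<'E'
from plant import *
import cv2, numpy as np
from scipy.spatial.transform import Rotation as R
def ray(m,uv,z):
    T=m["extrinsics"]; c=-T[:3,:3].T@T[:3,3]
    uv=np.atleast_2d(np.asarray(uv,float))
    d=np.c_[(uv[:,0]-m["cx"])/m["fx"],(uv[:,1]-m["cy"])/m["fy"],np.ones(len(uv))]@T[:3,:3]
    return (c+d*((z-c[2])/d[:,2])[:,None])[:,:2]
RNG=dict(green=((45,90,50),(80,255,255)),blue=((105,120,60),(125,255,255)),yellow=((22,150,110),(34,255,255)),
 black=((0,0,0),(180,110,48)),red=((0,180,90),(6,255,255)),orange=((7,200,150),(17,255,255)))
def blobs(im,col,amin):
    m=cv2.inRange(cv2.cvtColor(im,cv2.COLOR_BGR2HSV),*map(np.array,RNG[col]))
    return sorted((c for c in cv2.findContours(m,cv2.RETR_EXTERNAL,cv2.CHAIN_APPROX_NONE)[0] if cv2.contourArea(c)>amin),key=cv2.contourArea,reverse=True)
def cen(c): M=cv2.moments(c); return np.array([M["m10"],M["m01"]])/M["m00"]
def quat(yaw):  # tool down, closing axis (tool y) at angle yaw in world xy
    y=np.array([np.cos(yaw),np.sin(yaw),0]); z=np.array([0,0,-1.])
    q=R.from_matrix(np.c_[np.cross(y,z),y,z]).as_quat(); return np.r_[q[3],q[:3]]
E
python3 - <<'E'
from h import *
im=cv2.imread("pics/top0.png"); m=camera_model("top")
for col,a,z in(("green",60,.044),("blue",500,.014),("black",500,.014),("yellow",60,.02),("red",20,.048)):
    for c in blobs(im,col,a)[:6]:
        p=cen(c); h=cv2.convexHull(c); w=ray(m,h[:,0],z).astype(np.float32); r=cv2.minAreaRect(w*1000)
        print(col,p.round(),cv2.contourArea(c),"cen",ray(m,p,z).round(4),"rect",np.round(r[0],1),np.round(r[1]),round(r[2],1))
pick=lambda a:cv2.resize(a,None,fx=4,fy=4,interpolation=cv2.INTER_CUBIC)
cv2.imwrite("pics/c1.png",np.hstack([pick(im[180:290,125:225]),pick(im[180:290,235:325])]))
E
```

```text
green [514. 225.] 6128.0 cen [[ 0.4477 -0.5645]] rect [ 453.1 -565.2] [189. 237.] 0.0
green [366. 173.] 2235.5 cen [[ 0.5774 -0.2106]] rect [ 578.  -210.6] [134. 108.] 85.9
green [532. 129.] 261.0 cen [[ 0.69   -0.6282]] rect [ 691.9 -630.3] [51. 51.] 5.1
green [206. 229.] 195.5 cen [[0.4366 0.1778]] rect [436.5 178.5] [36. 39.] 0.1
blue [202. 171.] 2194.5 cen [[0.5888 0.1967]] rect [589.2 196.7] [136. 109.] 75.7
black [277. 153.] 1960.0 cen [[0.6352 0.0085]] rect [635.6   8.7] [133. 109.] 71.4
black [479. 186.] 534.0 cen [[ 0.5515 -0.4983]] rect [ 556.4 -498.1] [124.  68.] 37.1
yellow [307. 222.] 249.0 cen [[ 0.46   -0.0651]] rect [461.9 -63.7] [79. 45.] 10.7
yellow [254. 225.] 238.0 cen [[0.4518 0.0653]] rect [454.6  64.3] [45. 82.] 81.8
red [518. 226.] 350.0 cen [[ 0.4461 -0.5724]] rect [ 447.6 -571.9] [96. 25.] 19.8
red [160. 256.] 136.0 cen [[0.3721 0.2853]] rect [372.4 285.2] [31. 33.] 46.4
red [545. 122.] 86.0 cen [[ 0.7079 -0.6601]] rect [ 708.3 -659.9] [26. 29.] 0.2
```

View pics/c1.png

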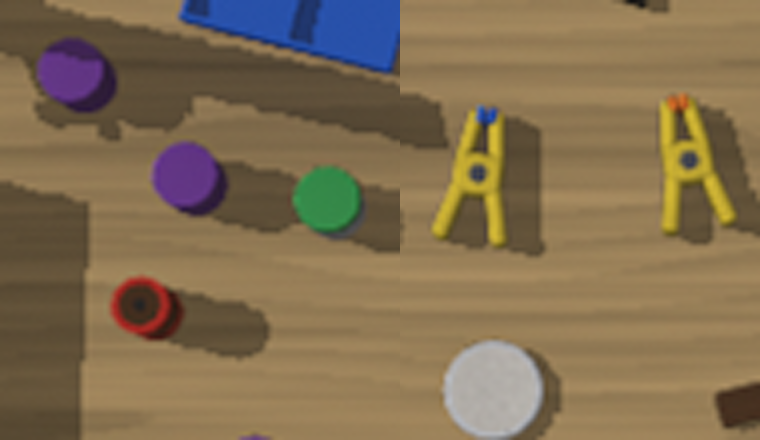

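```bash
python3 - <<'E'
from h import *
im=cv2.imread("pics/top0.png"); m=camera_model("top")
print(ray(m,[[408,249],[119+358/1,0],[358,229]],.048).round(3))
hsv=cv2.cvtColor(im,cv2.COLOR_BGR2HSV); print(hsv[249,402:416].tolist())
t=current_t()
for k,(p,yaw) in enumerate([((.39,-.27,.25),np.pi/2),((.43,0.0,.27),np.pi/2)]):
    goto(list(p),quat(yaw)); print(current_t()-t, current_q().round(2) if hasattr(current_q(),'round') else current_q())
    w=camera_model("wrist"); f=grab_frame("wrist"); cv2.imwrite(f"pics/w{k}.png",f); np.save(f"w{k}.npy",w,allow_pickle=True)
a=[cv2.resize(cv2.imread(f"pics/w{k}.png"),(400,300)) for k in(0,1)]
cv2.imwrite("pics/w01.png",np.hstack(a))
E
```

```text
[[ 0.389 -0.304]
 [ 1.041 -0.512]
 [ 0.437 -0.186]]
[[2, 190, 141], [1, 211, 156], [7, 127, 166], [19, 69, 174], [24, 58, 179], [23, 61, 183], [22, 63, 125], [6, 51, 25], [6, 51, 25], [22, 61, 121], [23, 61, 171], [25, 60, 179], [16, 82, 175], [5, 150, 168]]
1.8582999999999998 [ 0.99 -0.   -0.47  1.85 -0.    1.3   2.09]
2.9667 [ 0.78 -0.13 -0.79  1.89 -0.09  1.35  1.58]
```

View pics/w01.png

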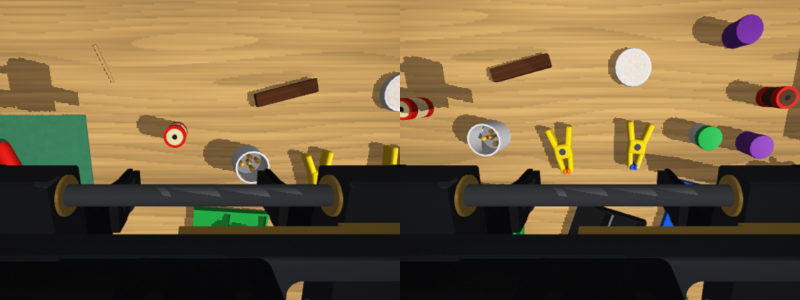

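The left wrist view shows the cream spool at about (175,135) in the mosaic, with the pot at (250,165). The right view shows the orange clamp at (562,150), the blue clamp at (635,150), the jar at (708,138) and the brown spool at (785,97).

```bash
python3 - <<'E'
from h import *
ld=lambda k:np.load(f"w{k}.npy",allow_pickle=True).item()
im=cv2.imread("pics/w1.png"); w=ld(1)
hsv=cv2.cvtColor(im,cv2.COLOR_BGR2HSV)
pads=[]
for col,rng in(("orange",((3,180,120),(16,255,255))),("blue",((105,130,60),(125,255,255)))):
    b=cv2.inRange(hsv,*map(np.array,rng)); b[250:]=0
    for c in cv2.findContours(b,cv2.RETR_EXTERNAL,cv2.CHAIN_APPROX_NONE)[0]:
        if cv2.contourArea(c)>8: pads.append((col,cen(c))); print(col,cen(c),cv2.contourArea(c),ray(w,cen(c),.02))
for c in blobs(im,"yellow",60):
    print("yel",cen(c),ray(w,cen(c),.02),cv2.contourArea(c)); x,y,ww,hh=cv2.boundingRect(c)
    mk=np.zeros(im.shape[:2],np.uint8); cv2.drawContours(mk,[c],-1,255,-1)
    d=cv2.inRange(hsv,(0,0,0),(180,255,95))&mk
    for q in cv2.findContours(d,cv2.RETR_EXTERNAL,cv2.CHAIN_APPROX_NONE)[0]:
        if cv2.contourArea(q)>8: print("  dot",cen(q),cv2.contourArea(q),ray(w,cen(q),.025))
    r=cv2.minAreaRect((ray(w,c[:,0],.015)*1000).astype(np.float32)); print("  rect",r)
for c in blobs(im,"green",100): print("green",cen(c),ray(w,cen(c),.044),cv2.contourArea(c))
im=cv2.imread("pics/w0.png"); w=ld(0); hsv=cv2.cvtColor(im,cv2.COLOR_BGR2HSV)
for c in blobs(im,"red",30):
    mk=np.zeros(im.shape[:2],np.uint8); cv2.drawContours(mk,[cv2.convexHull(c)],-1,255,-1)
    print("red",cen(c)); 
    d=cv2.inRange(hsv,(10,20,100),(35,130,255))&mk
    for q in cv2.findContours(d,cv2.RETR_EXTERNAL,cv2.CHAIN_APPROX_NONE)[0]:
        if cv2.contourArea(q)>50: print("  cream",cen(q),cv2.contourArea(q),ray(w,cen(q),.048))
a=cv2.imread("pics/w1.png")[155:255,190:370]; cv2.imwrite("pics/cc.png",cv2.resize(a,None,fx=4,fy=4))
E
```

```text
orange [233.  239.8] 55.0 [[ 0.50341749 -0.05853379]]
blue [326.92211838 233.09345794] 53.5 [[0.49452292 0.06088814]]
yel [227.20868744 206.82247403] [[ 0.46016676 -0.06424183]] 1235.5
  dot [227.  212.5] 35.0 [[ 0.46615903 -0.06397016]]
  rect ((465.5301513671875, -63.487545013427734), (83.78954315185547, 48.336544036865234), 10.422965049743652)
yel [332.27368905 201.11238884] [[0.45299912 0.06601454]] 1087.0
  dot [332.20614035 205.79385965] 38.0 [[0.4577636  0.06530793]]
  rect ((455.95220947265625, 71.83350372314453), (85.4935531616211, 45.553619384765625), 1.6758849620819092)
green [431.71459695 192.5042735 ] [[0.43758994 0.17614591]] 994.5
red [244.29007466 190.49802372]
  cream [244.08203125 191.22005208] 384.0 [[ 0.39113611 -0.30667678]]
red [ 11.0812946 217.0412844]
```

View pics/cc.png

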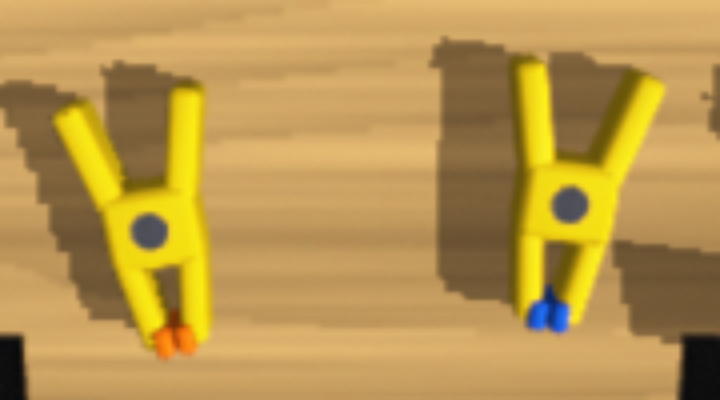

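The crop confirms both clamps. The pivot dots are at (150,230) for orange and (570,205) for blue. Next I'll refine the trays with one wrist view.

```bash
python3 - <<'E'
from h import *
for k,p in enumerate([(.78,.1,.28),(.76,-.15,.28)]):
    goto(list(p),quat(np.pi/2)); w=camera_model("wrist"); im=grab_frame("wrist"); cv2.imwrite(f"pics/t{k}.png",im)
    im=im.copy(); im[225:]=255
    RNG["black"]=((0,0,0),(180,130,60))
    for col in("blue","black","green"):
        for c in blobs(im,col,1500):
            ww=(ray(w,cv2.convexHull(c)[:,0],.014)*1000).astype(np.float32); r=cv2.minAreaRect(ww); print(k,col,cen(c).round(),cv2.boundingRect(c),np.round(r[0],1),np.round(r[1],1),round(r[2],1))
print(current_t())
a=[cv2.resize(cv2.imread(f"pics/t{k}.png"),(400,300)) for k in(0,1)]
cv2.imwrite("pics/t01.png",np.hstack(a))
E
```

```text
0 blue [364.  34.] (295, 0, 138, 83) [603.2 195. ] [136.   90.3] 75.7
0 black [200.  60.] (134, 0, 136, 126) [640.    9.3] [136.5 107.3] 71.3
0 green [33. 37.] (0, 0, 71, 71) [ 610.4 -181.9] [81.5 73.4] 85.9
1 blue [536.  44.] (499, 0, 61, 89) [597.6 159.1] [77.5 85.4] 75.8
1 black [409.  78.] (339, 12, 144, 131) [640.2   7.6] [137.2 108.9] 71.3
1 green [219.  41.] (158, 0, 123, 88) [ 598.2 -216.5] [136.7  92.4] 86.1
5.5667
```

View pics/t01.png

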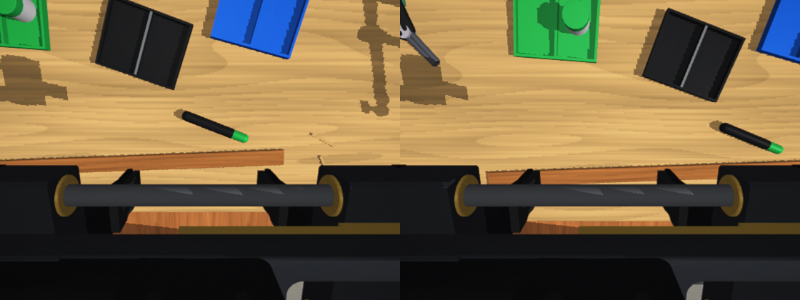

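Tray poses agree across views:

| Tray | x | y | Long axis |
|---|---|---|---|
| Black | 0.638 | 0.0085 | 71.3° |
| Blue | 0.591 | 0.197 | 75.7° |
| Green | 0.579 | −0.2115 | 86° |

I'll start with the orange clamp.

```bash
cat >> h.py <<'E'
TR=dict(black=(.638,.0085,71.3),blue=(.591,.197,75.7),green=(.579,-.2115,86.))
def bay(t,s):
    x,y,a=TR[t]; a=np.radians(a); return np.array([x+s*.033*np.cos(a),y+s*.033*np.sin(a)]),a-np.pi/2
def pp(xy,yaw,zp,dst,yawd,zd,open0,open1,force=20,up=.16):
    """yaw, yawd: closing axis at pick and place; half turn chosen by ik"""
    best=None
    for k in(-np.pi,0,np.pi):
        js=[ik([*p,z],quat(a+k)) for p,z,a in((xy,zp,yaw),(xy,up,yaw),(dst,zd,yawd),(dst,up,yawd))]
        if all(j is not None for j in js):
            c=max(abs(j[6]) for j in js)
            if best is None or c<best[0]: best=(c,k)
    assert best,"no ik"
    k=best[1]; print("ik",best)
    gripper_to(open0,force); goto([*xy,up],quat(yaw+k)); move_straight([*xy,zp],feed=.12)
    gripper_to(0.0,force); w=current_grip_width()
    move_straight([*xy,up],feed=.12); w2=current_grip_width(); print("grip",w,w2,"F",current_gripper_force())
    if w2<.02: print("LOST"); return
    goto([*dst,up],quat(yawd+k)); move_straight([*dst,zd],feed=.1)
    print("at",np.round(current_eef_pos(),4),np.round(current_force(),1))
    gripper_to(open1); move_straight([*dst,up],feed=.15); print("t",current_t())
E
python3 - <<'E'
from h import *
d,a=bay("black",-1); pp((.466,-.064),np.radians(9.5+90),.034,d,a+np.pi/2,.0395,.055,.042)
p=(.638,.0085)
goto([.76,-.02,.28],quat(np.pi/2)); cv2.imwrite("pics/v1.png",grab_frame("wrist"))
E
```

```text
ik (np.float64(1.5602977749074662), 3.141592653589793)
grip 0.030229566742270713 0.029962863413393555 F 19.719057781621814
at [ 0.6279 -0.0227  0.0402] [ 0.1 -0.5 -0.1]
t 15.3917
```

View pics/v1.png

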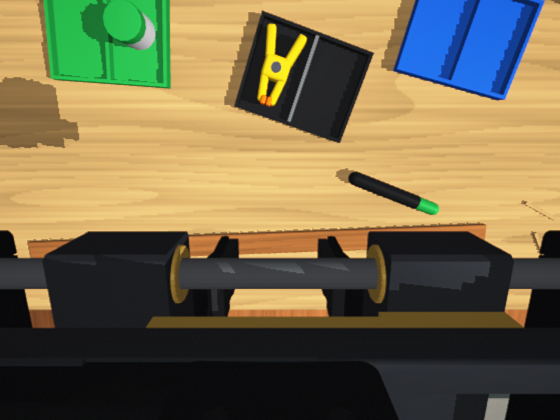

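The orange clamp lies flat in the −y bay of the black tray, with its pivot at (276,68), and it is well inside the walls. Next are the blue clamp and the jar.

```bash
python3 - <<'E'
from h import *
d,a=bay("black",1); pp((.4575,.065),np.radians(-7.5+90),.034,d,a+np.pi/2,.0395,.055,.042)
d,a=bay("green",-1); pp((.437,.177),0,.038,d,a,.043,.06,.056)
E
```

```text
ik (np.float64(1.0603700549377537), 0)
grip 0.029872629650564312 0.029844313604167123 F 19.6393270092085
at [0.649  0.0399 0.0402] [0.  0.  0.6]
t 26.7667
ik (np.float64(0.8091314098112321), 0)
grip 0.03941344983360435 0.039434007463137376 F 19.999871137551963
at [ 0.5772 -0.2445  0.0437] [ 0.1 -0.2 -1. ]
t 35.9583
```

```bash
python3 - <<'E'
from h import *
d,a=bay("blue",-1); pp((.3905,-.306),0,.040,d,a,.0455,.056,.05)
d,a=bay("blue",1); pp((.3725,.2855),0,.040,d,a,.0455,.056,.05)
goto([.151,-.632,.245],quat(np.pi/2)) if ik([.151,-.632,.245],quat(np.pi/2)) is not None else move_j([1.237,.333,.04,1.465,-.013,1.343,-.059])
im=grab_frame("top"); s=grab_frame("scene"); cv2.imwrite("pics/e.png",np.vstack([cv2.resize(im[120:320,130:430],(800,300)[:1]+(300,)) if 0 else cv2.resize(im[120:280,130:440],(600,310)),cv2.resize(s[140:360,90:500],(540,290))[:, :].repeat(1,0) if 0 else cv2.resize(s[140:360,90:500],(600,290))]))
print(current_t())
E
```

```text
ik (np.float64(1.058730150690917), 0)
grip 0.03299776878242254 0.0331853573529407 F 19.999971915967762
at [0.5833 0.1653 0.0462] [-0.6  0.1 -0.3]
t 44.4917
ik (np.float64(1.0850172333485348), 0)
grip 0.03339409841327082 0.033537388117188614 F 20.00002719461918
at [0.5996 0.2293 0.0462] [ 1.5 -0.2 -1.1]
t 52.4833
55.9833
```

View pics/e.png

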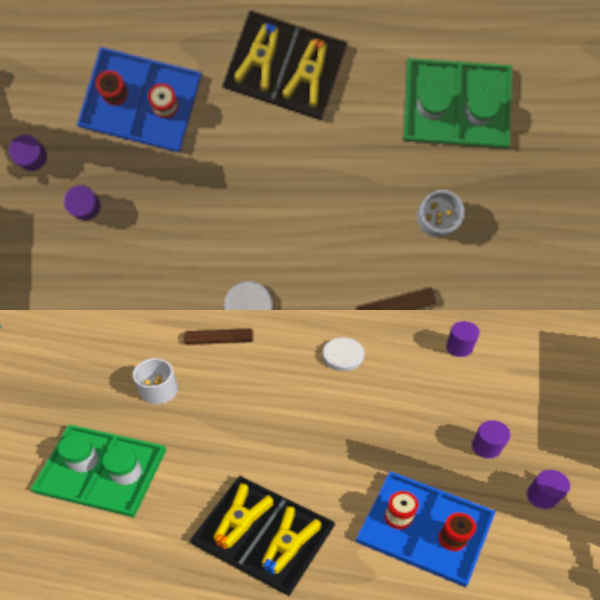

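Both views show everything in place: the spools stand at (110,87) and (162,98), the clamps lie flat at (260,50) and (310,68), and the jars stand at (437,93) and (487,98). The pot at (440,212) hasn't moved, and the arm is clear.

```bash
python3 -c "
from h import *
hold(0.5); print(finish_job())"
```

```text
the job is handed in; nothing more can be done
None
```

The job is handed in at about 57 s of the 128 s: the last pictures show both spools, both clamps and the loose jar in their bays, with the pot and the other jar undisturbed; no verdict was returned.

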